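Gather the brass bushes in one corner of the parts tote

TASK

Take the blue parts tote by one of its grey ears and tip it up on the corner that stands next to the small yellow cup, so that all three brass bushes slide together into that corner, ready to be picked over into the cup. Only that one corner stays down on the bench; do not touch or spill the bushes, and leave the yellow cup and the cream adapter where they stand. Finish still gripping the tote and holding it tilted at 30 to 45 degrees, with bushes and tote at rest.

Things in the scene. Friction and masses are not known exactly. Their poses are not given: they have to be found in the camera images.
- tote: Open square parts tote, blue plastic, loose, about 0.3 kg: 140 x 140 mm outside, walls and floor 4 mm, rim 45 mm high. Origin: centre of its underside; z up, x to its far side (away from the robot), y to its left; yaw within about 17 degrees of the robot's. Grey ears stand on its two far corners, none on the near ones. A corner tipped on grips the bench fairly well (friction about 0.6).
- ear_left (a point): Grasp point on the far left corner's ear: an upright grey fin in the plane of the tote's diagonal, 12 mm thick across it, standing out 32 mm along it from the corner point, 20 to 75 mm above the underside. The point is 18 mm out from the corner point: x = +82.7, y = +82.7, z = 55 mm in the tote's frame. Axes as the tote's.
- ear_right (a point): The same on the ear at the tote's far right corner: x = +82.7, y = -82.7, z = 55 mm in the tote's frame. Axes as the tote's.
- corner_near_left (a point): Bottom outer corner of the tote, near left (x = -70, y = +70, z = 0 mm in the tote's frame). Diagonally opposite the right ear.
- corner_near_right (a point): Bottom outer corner, near right (x = -70, y = -70, z = 0 mm). Diagonally opposite the left ear.
- corner_far_left (a point): Bottom outer corner, far left (x = +70, y = +70, z = 0 mm), under the left ear.
- corner_far_right (a point): Bottom outer corner, far right (x = +70, y = -70, z = 0 mm), under the right ear.
- cup: Small open yellow plastic cup, 60 mm across the rim, 45 mm high, loose. Origin: centre of its underside. It stands on the bench about 40 mm off either the tote's left side by the near left corner or its right side by the near right corner: that near corner is where the bushes must go.
- adapter: Cream block-shaped supply adapter, 37 x 59 x 38 mm, loose, beside the tote's other near corner. Origin: centre of its underside.
- bush0: Short round brass bush (a thick ring), 20 mm across, 9 mm high, about 16 g, lying flat in the far half of the tote at the start. Origin: centre of its underside. Smooth: slides on the tote's floor and walls with friction about 0.10; it starts to slide at about 6 degrees, but can hang on a wall until the slope to the corner nears 30 degrees.
- bush1: Short round brass bush (a thick ring), 20 mm across, 9 mm high, about 16 g, lying flat in the far half of the tote at the start. Origin: centre of its underside. Smooth: slides on the tote's floor and walls with friction about 0.10; it starts to slide at about 6 degrees, but can hang on a wall until the slope to the corner nears 30 degrees.
- bush2: Short round brass bush (a thick ring), 20 mm across, 9 mm high, about 16 g, lying flat in the far half of the tote at the start. Origin: centre of its underside. Smooth: slides on the tote's floor and walls with friction about 0.10; it starts to slide at about 6 degrees, but can hang on a wall until the slope to the corner nears 30 degrees.

How it is judged:
By the outcome, as a careful person would: the job done as asked, in the order asked, and still so for the second after the job is handed in, while the arm keeps its last pose, push and grip.
It also fails if it takes over 35 s, if anything falls off the work surface, if the arm or the gripper's body presses on something with over 40 N, if the wrist force passes 120 N, or if a joint passes its speed limit or range.

ROBOT

A 6-joint arm with a two-finger parallel gripper is mounted at the origin on a cart in front of the work surface, level with it; the furniture and walls round the work are solid. World frame = base frame: x ahead of the robot, y to its left, z up, the work surface at z = 0. Lengths are in m, angles in rad, forces in N, time in s.
With the tool pointing down it reaches from about 0.3 to 0.85 m from the base axis. Payload 5.4 kg.
Tool frame: the origin (TCP) lies on the mounting face of the last link; the fingertips stand 173 mm ahead of it and the grasp point (between the pads) lies 155 mm ahead of it (env.tip_reach is the distance from the TCP to the fingertips, in m); z points along the fingers, x is the direction in which the jaws open and shut, and the axes are right-handed (so a half turn about z gives the same grasp; the last joint's range is limited). The gripper opens to 85 mm and grips with 20 to 120 N. Pads are 22 mm wide; open, the fingers measure 114 mm over their backs; the gripper's body (76 mm by 85 mm) begins 54 mm behind the grasp point. The pads swing forward as they close: fully open they stand 13 mm farther back than shut.
Start: joints at [-1.315, 0.158, 1.597, -0, 1.386, -0.21], TCP at [0.258, -0.514, 0.405] pointing down, gripper open.
Joint ranges: [-2.91, 2.91], [-0.94, 2.29], [0.18, 2.7], [-1.29, 4.43], [0.17, 2.64], [-3, 3]. Speed limits (rad/s): [2.57, 2.57, 3.14, 3.14, 3.14, 3.14].

INTERFACE

Orientations are given as a unit quaternion [w, x, y, z].
In Python, from station import env, kin, imaging gives the robot as it stands. Calls block until the motion is done:
- env.move_pose(position, orientation): joint-space move of the TCP to a pose.
- env.servo_line(position, rotation=None, velocity=0.15): straight line of the TCP; rotation=None keeps the orientation; velocity is the mean speed in m/s.
- env.move_joints(angles): joint-space move.
- env.grip(opening): finger opening in m; the grip force is fixed at half the most; returns when the fingers have stopped.
- env.wait(seconds).
- kin.inverse_kinematics(position, orientation): joint angles nearest the present ones, or None.
- imaging.get_image(name): name is "scene" or "side" or "wrist"; returns a dict with "color" (384x512x3 uint8, blue, green, red), "K" (3x3 intrinsics, pixels), "D" ([k1, k2, p1, p2, k3] as OpenCV has them; the pictures are not rectified), "R" (3x3) and "t" (3): a world point X has camera coordinates R X + t; the wrist camera has in their place "T_tool_cam" (4x4, takes a point from camera to tool coordinates, whose origin is the TCP and whose axes are the tool frame's). Camera axes: x right, y down, z forward; pixel columns grow to the right and rows downward; lengths in m; the calibration is good to about 2 mm. A picture is of the moment at which its call begins: read the wrist's pose just before it. There is no depth.
A pose or a line that the arm cannot do raises env.PlanningError and nothing moves.
- env.close_job(): hands the job in, once; it reports no verdict.
Trained networks look in the newest picture that a camera, given by its name, has taken for a name from the list of things; names that differ only in an ending like _2 or _b are one class to them, and where a whole thing is asked for, a point or a joint stands for the part that bears it (a point fixed in the world has none). Each returns a list of dicts, best first, with "score" (0 to 1); they miss things now and then, are a little off and sometimes report something else, mostly with a low value. They report only what shows in the picture. A call takes as long as a camera call.
- imaging.recognise(camera, label): "location" ([x, y, z] in m, in world coordinates, good to about 4 mm: the middle of the surface that is visible of it).
Readings, each from a call of its own:
- env.read_clock(): time.
- env.read_joints(): joint angles.
- env.read_joint_vel(): joint speeds.
- env.read_joint_torque(): joint torques, N m.
- env.read_tcp_pos(): TCP position.
- env.read_tool_rot(): TCP orientation.
- env.read_force(): force on the tool from outside, world axes, zero at the start.
- env.read_moment(): the same for the moment, N m.
- env.read_gripper_width(): finger opening in m.
Only numpy, scipy, OpenCV 4.12 (cv2) and the standard library are available. Lean on these libraries where they do the work, as an engineer would, in place of code of your own. Each camera call takes 0.05 s, during which the arm holds its last target.

## Working session

There is one attempt and no reset: what is moved stays moved. The work goes in short steps, each a Python script; the robot and the scene stay as the last script left them, time stands still between calls to the robot, and variables do not carry over. Pictures are saved under pics/ and viewed, and the job is handed in when it is done.

```bash
ls; mkdir -p pics; python3 - <<'E'
from station import env,kin,imaging
import cv2
print(env.read_clock(),env.read_tcp_pos(),env.read_tool_rot())
for c in ["scene","side"]:
    im=imaging.get_image(c); cv2.imwrite(f"pics/{c}0.png",im["color"])
    for l in ["tote","cup","adapter","bush0","ear_left","ear_right"]:
        print(c,l,[(round(d["score"],2),[round(float(v),4) for v in d["location"]]) for d in imaging.recognise(c,l)][:4])
print(env.read_clock())
E
```

```text
pics
0.0 [ 0.25815653 -0.5134793   0.40369063] [-6.79447770e-04  8.51201969e-01 -5.24837380e-01 -6.85286765e-04]
scene tote [(0.97, [0.5054, -0.2547, 0.0272])]
scene cup [(0.83, [0.4088, -0.1347, 0.0307])]
scene adapter [(0.6, [0.4749, -0.4044, 0.0322])]
scene bush0 [(0.51, [0.4979, -0.2582, 0.013]), (0.42, [0.5076, -0.2097, 0.0129])]
scene ear_left [(0.81, [0.5047, -0.2568, 0.0296])]
scene ear_right [(0.82, [0.5048, -0.2576, 0.0279])]
side tote [(0.69, [0.4913, -0.2595, 0.0279])]
side cup [(0.79, [0.4109, -0.1459, 0.0329])]
side adapter [(0.56, [0.4765, -0.4145, 0.0273])]
side bush0 [(0.38, [0.5071, -0.2582, 0.012]), (0.37, [0.5133, -0.2106, 0.0131])]
side ear_left [(0.9, [0.4944, -0.2629, 0.0269])]
side ear_right [(0.59, [0.4994, -0.2585, 0.0298])]
0.7
```

View pics/scene0.png

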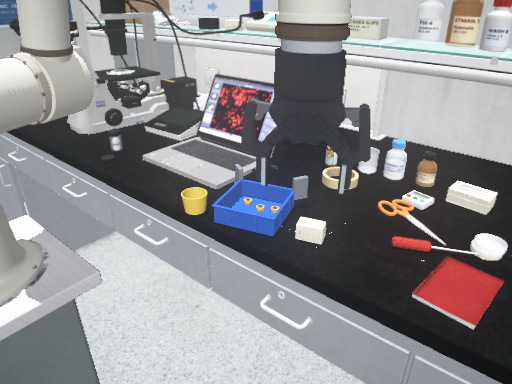

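View pics/side0.png

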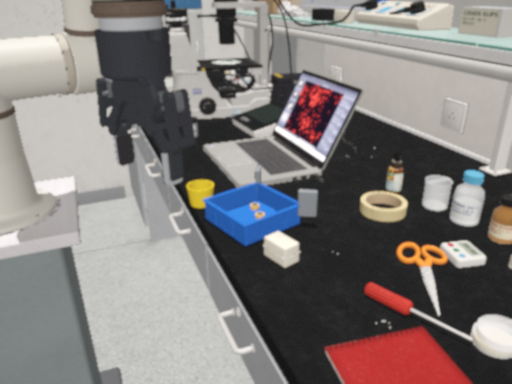

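The cup stands by the near left corner (scene pixel 194,200) and the adapter by the near right one (311,230). So I'll tip on near_left and grip the right ear (scene 300,187). Next I'll fit the tote pose to its blue silhouette.

```bash
cat > h.py <<'E'
import numpy as np, cv2
from scipy.optimize import minimize, least_squares
from scipy.spatial.transform import Rotation as Rn
from station import env,kin,imaging
def q2R(q): return Rn.from_quat([q[1],q[2],q[3],q[0]]).as_matrix()
def R2q(R):
    q=Rn.from_matrix(R).as_quat(); return [q[3],q[0],q[1],q[2]]
def cam(name,im):
    if "R" in im: return np.array(im["R"]),np.array(im["t"])
    Rt=q2R(im["q"]);T=np.array(im["T_tool_cam"]);W=np.eye(4);W[:3,:3]=Rt;W[:3,3]=im["p"]
    C=np.linalg.inv(W@T);return C[:3,:3],C[:3,3]
def get(name):
    p=env.read_tcp_pos();q=env.read_tool_rot()
    im=dict(imaging.get_image(name));im["p"]=p;im["q"]=q;return im
def proj(X,name,im):
    R,t=cam(name,im)
    return cv2.projectPoints(np.asarray(X,float).reshape(-1,3),cv2.Rodrigues(R)[0],t.reshape(3,1),np.array(im["K"],float),np.array(im["D"],float))[0].reshape(-1,2)
box=np.array([[sx*.07,sy*.07,z] for sx in(-1,1) for sy in(-1,1) for z in(0,.045)])
def pose3(p):
    c,s=np.cos(p[2]),np.sin(p[2]);return np.array([[c,-s,0],[s,c,0],[0,0,1]]),np.array([p[0],p[1],0.])
def bluemask(im):
    h=cv2.cvtColor(im["color"],cv2.COLOR_BGR2HSV)
    return ((h[...,0]>100)&(h[...,0]<128)&(h[...,1]>150)&(h[...,2]>50)).astype(np.uint8)
def tomask(im,name,cen):
    m=bluemask(im);n,l,st,ce=cv2.connectedComponentsWithStats(m)
    i=1+np.argmax(st[1:,4]);return (l==i).astype(np.uint8)
def hullpts(m):
    c=max(cv2.findContours(m,cv2.RETR_EXTERNAL,cv2.CHAIN_APPROX_NONE)[0],key=cv2.contourArea)
    return cv2.convexHull(c).astype(np.float32)
def support(h,n=72):
    a=np.arange(n)*2*np.pi/n;D=np.c_[np.cos(a),np.sin(a)]
    return (h.reshape(-1,2)@D.T).max(0)
def fit(views,x0):
    S=[support(hullpts(tomask(im,n,None)))+0.5 for n,im in views]
    def f(p):
        R,t=pose3(p);X=box@R.T+t
        return np.concatenate([support(proj(X,n,im))-s for (n,im),s in zip(views,S)])
    return least_squares(f,x0,loss="soft_l1")
E
python3 - <<'E'
from h import *
V=[(n,get(n)) for n in("scene","side")]
for vv in ([V[0]],[V[1]],V):
    r=fit(vv,[.5,-.26,0.]);print(r.x,np.degrees(r.x[2]),np.sqrt(np.mean(r.fun**2)),np.abs(r.fun).max())
for n,im in V:
    o=cv2.resize(im["color"],None,fx=2,fy=2)
    R,t=pose3(r.x);E=np.array([[.0827,-.0827,.055],[.0827,.0827,.055],[.0926,-.0926,.075],[.0926,-.0926,.02],[.07,-.07,.075]])
    for u in proj(np.r_[box,E]@R.T+t,n,im): cv2.circle(o,tuple(int(v) for v in (2*u+.5)),2,(0,255,0),-1)
    c=proj((R@[0,0,.02]+t),n,im)[0]*2;x,y=int(c[0]),int(c[1])
    cv2.imwrite(f"pics/fit_{n}.png",cv2.resize(o[max(0,y-150):y+150,max(0,x-200):x+200],None,fx=2,fy=2))
E
```

```text
[ 0.48625812 -0.25054609  0.26642211] 15.264862672201314 0.5618100959378678 1.3350951333357557
[ 0.48936988 -0.25480387  0.2804359 ] 16.06779370024713 0.9089224088109618 2.573519639790618
[ 0.4882983  -0.25140114  0.26762351] 15.333697540507274 1.0250642890298738 2.9307123156180594
```

View pics/fit_scene.png

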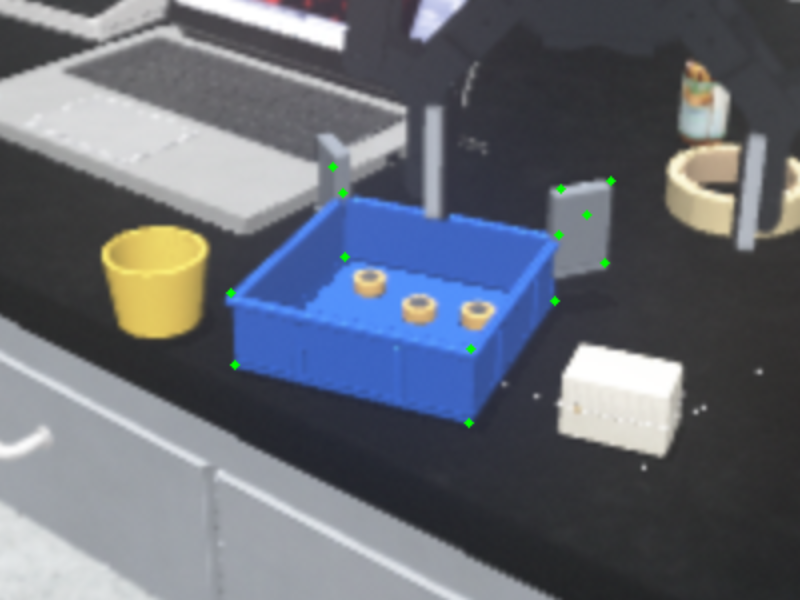

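View pics/fit_side.png

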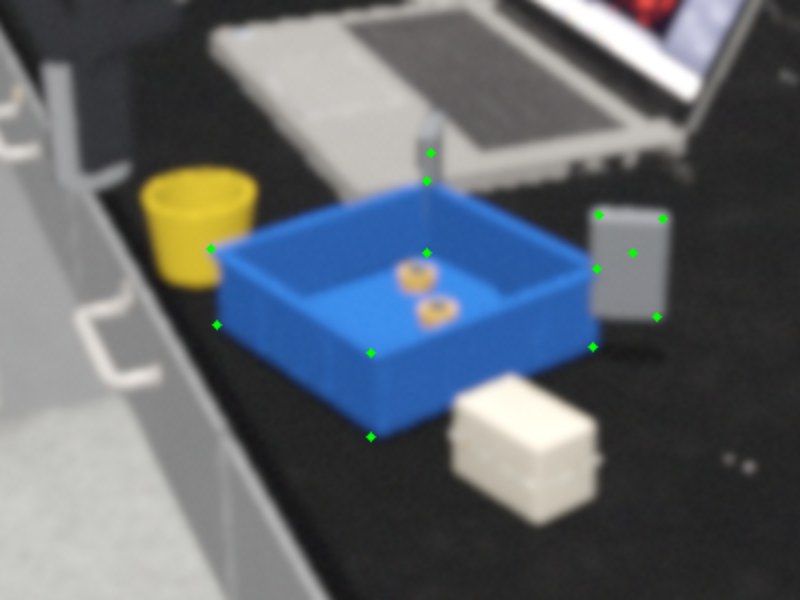

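The model points land on the tote and on the right ear (scene overlay 587,215; side overlay 632,252, both agreeing within a few mm). Next I'll check IK along the arc, then hover for a wrist view.

```bash
cat >> h.py <<'E'
def frames(p,sgn,pre=0.):
    """tool start rotation: z down (pre-tilted), x across the diagonal"""
    R,t=pose3(p);d=R@np.array([1,-1,0])/np.sqrt(2);n=np.array([-d[1],d[0],0.]) # n horizontal perp
    x=sgn*n;z=np.array([0,0,-1.]);y=np.cross(z,x);R0=np.c_[x,y,z]
    return R,t,d,n,R0
def tilt(a,n,d):  # rotates d upwards by a
    Q=Rn.from_rotvec(n*a).as_matrix()
    if (Q@d)[2]*a<0: Q=Q.T
    return Q
E
python3 - <<'E'
from h import *
p=[.4875,-.252,.269]
print(env.read_joints())
for sgn in(1,-1):
  for pre in(0,-10,-20,-30):
    R,t,d,n,R0=frames(p,sgn)
    R0=tilt(np.radians(pre),n,d)@R0
    ear=R@[.0827,-.0827,.055]+t;c=R@[-.07,.07,0]+t
    out=[]
    for a in(0,10,20,30,38,42):
        Q=tilt(np.radians(a),n,d)
        g=c+Q@(ear-c);Rt=Q@R0
        q=kin.inverse_kinematics(g-.155*Rt[:,2],R2q(Rt));out.append(None if q is None else np.round(q,2))
    h=kin.inverse_kinematics(ear-.255*R0[:,2],R2q(R0))
    print(sgn,pre,"hover",None if h is None else np.round(h,2));[print("   ",o) for o in (out[0],out[-2],out[-1])]
print(ear,c,d)
E
```

```text
[-1.31510935e+00  1.58385875e-01  1.59695235e+00 -2.12553534e-05
  1.38621647e+00 -2.10102686e-01]
1 0 hover [-0.67  0.47  1.41 -0.    1.27 -1.72]
    [-0.67  0.59  1.45 -0.    1.1  -1.72]
    [-0.76 -0.13  2.17  0.33  0.47 -2.06]
    [-0.78 -0.21  2.25  0.44  0.42 -2.17]
1 -10 hover [-0.65  0.64  1.17 -0.02  1.5  -1.7 ]
    [-0.65  0.71  1.28 -0.02  1.33 -1.7 ]
    [-0.74 -0.05  2.04  0.16  0.68 -1.89]
    [-0.75 -0.14  2.12  0.21  0.62 -1.95]
1 -20 hover [-0.64  0.84  0.91 -0.04  1.74 -1.69]
    [-0.65  0.84  1.1  -0.04  1.55 -1.69]
    [-0.72  0.04  1.9   0.08  0.89 -1.81]
    [-0.73 -0.04  1.98  0.11  0.83 -1.84]
1 -30 hover [-0.63  1.07  0.59 -0.06  2.   -1.7 ]
    [-0.64  0.99  0.9  -0.06  1.77 -1.69]
    [-0.7   0.16  1.76  0.03  1.09 -1.76]
    [-0.71  0.07  1.84  0.05  1.03 -1.78]
-1 0 hover [-0.67  0.47  1.41 -0.    1.27  1.42]
    [-0.67  0.59  1.45 -0.    1.1   1.42]
    [-0.76 -0.13  2.17  0.33  0.47  1.08]
    [-0.78 -0.21  2.25  0.44  0.42  0.97]
-1 -10 hover [-0.65  0.64  1.17 -0.02  1.5   1.44]
    [-0.65  0.71  1.28 -0.02  1.33  1.44]
    [-0.74 -0.05  2.04  0.16  0.68  1.25]
    [-0.75 -0.14  2.12  0.21  0.62  1.19]
-1 -20 hover [-0.64  0.84  0.91 -0.04  1.74  1.45]
    [-0.65  0.84  1.1  -0.04  1.55  1.45]
    [-0.72  0.04  1.9   0.08  0.89  1.33]
    [-0.73 -0.04  1.98  0.11  0.83  1.3 ]
-1 -30 hover [-0.63  1.07  0.59 -0.06  2.    1.44]
    [-0.64  0.99  0.9  -0.06  1.77  1.45]
    [-0.7   0.16  1.76  0.03  1.09  1.38]
    [-0.71  0.07  1.84  0.05  1.03  1.36]
[ 0.58920485 -0.3097469   0.055     ] [ 0.40141367 -0.20312113  0.        ] [ 0.86960323 -0.49375118  0.        ]
```

```bash
python3 - <<'E'
from h import *
T=np.array(imaging.get_image("wrist")["T_tool_cam"]);print(np.round(T,3))
p=[.4875,-.252,.269]
sgn=1
R,t,d,n,R0=frames(p,sgn);R0=tilt(np.radians(-12),n,d)@R0
ear=R@[.084,-.084,.055]+t
env.grip(.055)
env.move_pose(ear-(.155+.10)*R0[:,2],R2q(R0))
env.wait(.3)
im=get("wrist");cv2.imwrite("pics/wrist1.png",im["color"])
o=im["color"].copy()
E4=np.array([[.0827,-.0827,.055],[.0926,-.0926,.075],[.07,-.07,.075]])
for u in proj(np.r_[box,E4]@R.T+t,"wrist",im): cv2.circle(o,tuple(int(v) for v in u),2,(0,255,0),-1)
cv2.imwrite("pics/wrist1o.png",o)
print(env.read_clock(),env.read_force(),env.read_gripper_width())
V=[(n,get(n)) for n in("scene","side")]
r=fit(V,p);print(r.x,np.abs(r.fun).max())
E
```

```text
[[ 1.    -0.     0.001 -0.   ]
 [-0.     0.947  0.323 -0.083]
 [-0.001 -0.323  0.947  0.03 ]
 [ 0.     0.     0.     1.   ]]
3.1333 [ 0.02446076 -0.28311229 -0.50530481] 0.05538614446977611
[ 0.48775091 -0.25167523  0.26923123] 2.8105181325963002
```

View pics/wrist1o.png

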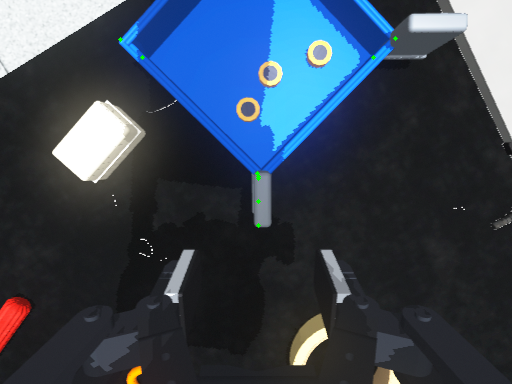

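The wrist view shows the right ear's top centred at about (262,200). The model puts it at 258, so I'll shift the pose 2.5 mm across the diagonal. The way down between the open fingers is clear.

```bash
python3 - <<'E'
from h import *
p=np.array([.4875,-.252,.269]);
R,t,d,n,R0=frames(p,1);R0=tilt(np.radians(-12),n,d)@R0
p[:2]+=.0025*R0[:2,0];np.save("p.npy",p)
R,t,d,n,R0=frames(p,1);R0=tilt(np.radians(-12),n,d)@R0
ear=R@[.084,-.084,.053]+t
env.servo_line(ear-(.155)*R0[:,2],R2q(R0),velocity=.08)
env.wait(.2)
print(env.read_tcp_pos()-(ear-.155*R0[:,2]),env.read_force())
im=get("wrist");cv2.imwrite("pics/wrist2.png",im["color"])
env.grip(.0);env.wait(.2)
print(env.read_gripper_width(),env.read_force(),env.read_moment(),env.read_clock())
im=get("wrist");cv2.imwrite("pics/wrist3.png",im["color"])
im=get("scene");cv2.imwrite("pics/scene3.png",cv2.resize(im["color"][120:270,150:350],None,fx=3,fy=3))
V=[(n,get(n)) for n in("scene","side")]
r=fit(V,p);print(r.x,np.abs(r.fun).max())
E
```

```text
[ 0.00015665 -0.00011206  0.0004469 ] [-0.523554   -0.57449998  1.13329735]
0.01176971542009834 [ 0.700184   -0.83557357  0.39454038] [-0.10330621 -0.10157695  0.095898  ] 5.5667
[ 0.48826639 -0.25090925  0.26017054] 2.656750516851506
```

View pics/wrist3.png

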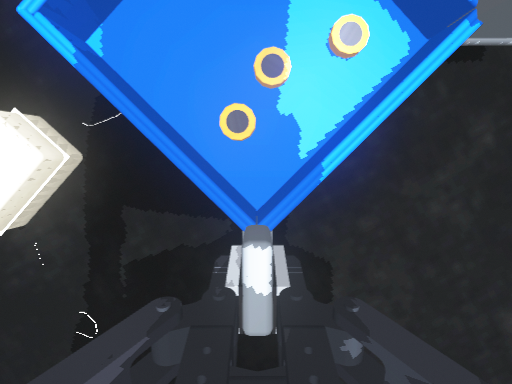

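View pics/scene3.png

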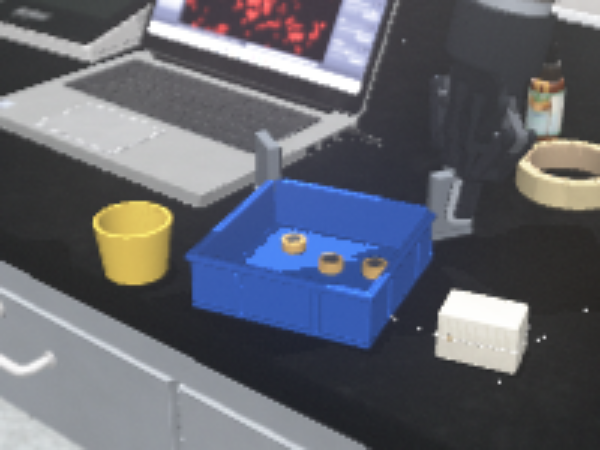

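The grip holds at 11.8 mm and the bushes are untouched. Now I'll tip about the near-left corner in steps, with force feedback.

```bash
cat > tip.py <<'E'
from h import *
import sys,json,os
p=np.load("p.npy")
if not os.path.exists("g0.npz"):
    np.savez("g0.npz",P=env.read_tcp_pos(),R=q2R(env.read_tool_rot()))
    json.dump([0,0.],open("st.json","w"))
G=np.load("g0.npz");a0,dz=json.load(open("st.json"))
R,t,d,n,_=frames(p,1);c=R@[-.07,.07,0]+t
for a in [float(v) for v in sys.argv[1:]]:
    Q=tilt(np.radians(a),n,d)
    X=c+Q@(G["P"]-c)+[0,0,dz]
    L=np.linalg.norm(X-env.read_tcp_pos())
    env.servo_line(X,R2q(Q@G["R"]),velocity=max(.05,L/1.0))
    env.wait(.1)
    F=np.mean([env.read_force() for _ in range(3)],0)
    print(a,round(dz*1e3,2),np.round(F,1),np.round(env.read_moment(),2),round(env.read_gripper_width()*1e3,1),round(env.read_clock(),2))
    # correct for next step
    dz+=float(np.clip((F[2]-1.5)*2e-4,-1e-3,1e-3))
    json.dump([a,dz],open("st.json","w"))
    if np.abs(F).max()>20: print("STOP");break
im=get("scene");cv2.imwrite(f"pics/tip_scene{int(a)}.png",cv2.resize(im["color"][100:250,150:350],None,fx=3,fy=3))
im=get("side");cv2.imwrite(f"pics/tip_side{int(a)}.png",cv2.resize(im["color"][130:280,150:350],None,fx=3,fy=3))
im=get("wrist");cv2.imwrite(f"pics/tip_wrist{int(a)}.png",im["color"])
E
python3 tip.py 3 6 10
```

```text
3.0 0.0 [ 0.   0.3 -3.1] [-0.09 -0.08  0.01] 11.1 6.36
6.0 -0.91 [ 0.1 -0.3 -0.6] [ 0.07  0.14 -0.01] 11.3 6.93
10.0 -1.34 [ 0.3 -0.5  0.4] [ 0.13  0.27 -0.08] 11.3 7.62
```

```bash
python3 tip.py 14 18 22
```

```text
14.0 -1.57 [0.5 0.  0.2] [ 0.15  0.25 -0.01] 11.5 8.47
18.0 -1.83 [ 0.4 -0.6  0.2] [ 0.13  0.2  -0.01] 11.2 9.18
22.0 -2.09 [ 1.2 -0.   1.4] [ 0.14  0.23 -0.04] 11.1 9.88
```

View pics/tip_scene10.png

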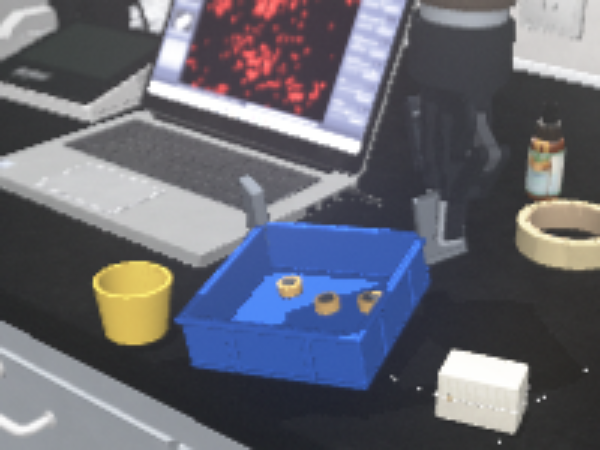

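View pics/tip_scene22.png

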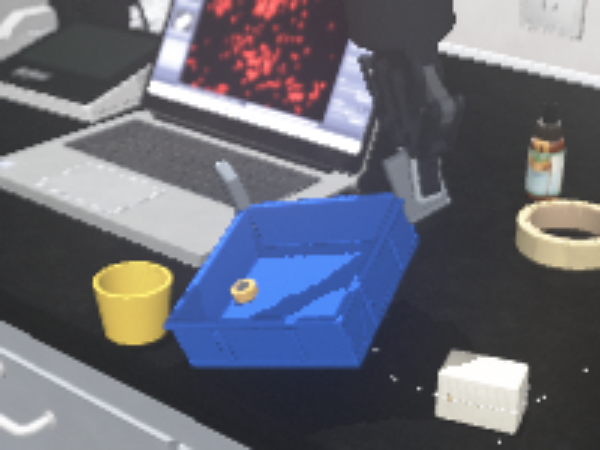

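View pics/tip_side22.png

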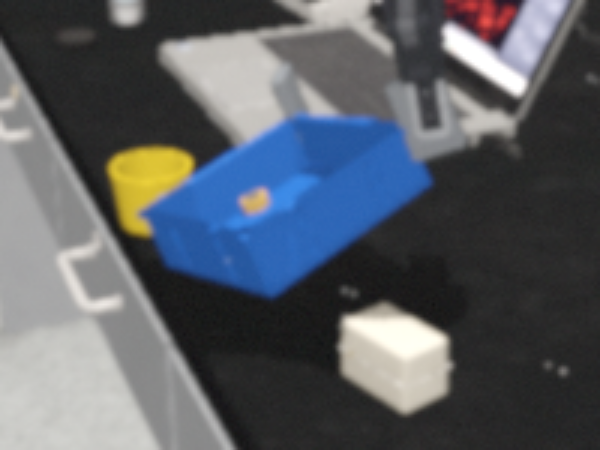

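View pics/tip_wrist22.png

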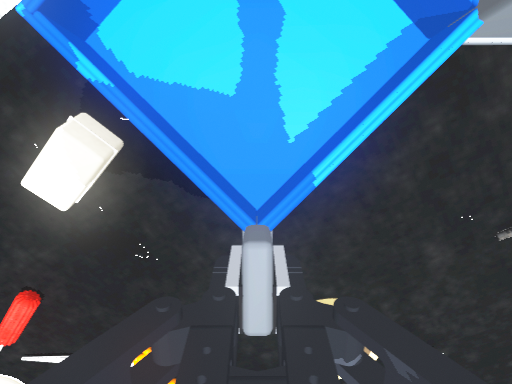

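All three bushes have slid: one is visible at scene crop (243,290) near the left wall, the others are hidden behind the near walls. The left rim is getting close to the cup at (170,320), so I'll measure the cup and work out the clearance first.

```bash
cat > cup.py <<'E'
from h import *
p=np.load("p.npy")
th=np.linspace(0,2*np.pi,40,endpoint=False)
def cyl(x,y,rb):
    return np.r_[np.c_[x+.03*np.cos(th),y+.03*np.sin(th),0*th+.045],np.c_[x+rb*np.cos(th),y+rb*np.sin(th),0*th]]
def ym(im):
    h=cv2.cvtColor(im["color"],cv2.COLOR_BGR2HSV);m=((h[...,0]>20)&(h[...,0]<33)&(h[...,1]>150)&(h[...,2]>80)).astype(np.uint8)
    n,l,st,ce=cv2.connectedComponentsWithStats(m);i=1+np.argmax(st[1:,4]);print(st[i]);return (l==i).astype(np.uint8)
def fc(V):
    S=[support(hullpts(ym(im)))+.5 for _,im in V]
    f=lambda q:np.concatenate([support(proj(cyl(*q),n,im))-s for (n,im),s in zip(V,S)])
    return least_squares(f,[.41,-.14,.025],loss="soft_l1")
if __name__=="__main__":
    sc=cv2.imread("pics/scene0.png");sd=cv2.imread("pics/side0.png")
    a=get("scene");b=get("side")
    V=[("scene",dict(a,color=sc)),("side",dict(b,color=sd))]
    V2=[("scene",a)]
    for v in ([V[0]],[V[1]],V,V2):
        r=fc(v);print(r.x,np.abs(r.fun).max())
    rr=fc(V)
    # also tote NL corner in cup-relative (same-image biases cancel): scene only
    from scipy.optimize import minimize_scalar
    for nm,P,cu in (("both",p,rr.x),("scene",[.48626,-.25055,.2664],fc([V[0]]).x),("side",[.48937,-.2548,.2804],fc([V[1]]).x)):
        R,t,d,n,_=frames(P,1);c=R@[-.07,.07,0]+t
        for A in(0,22,30,34,36,38,40):
            Q=tilt(np.radians(A),n,d)
            s,z=np.meshgrid(np.linspace(-.07,.07,141),np.linspace(0,.045,46))
            W=np.c_[s.ravel(),0*s.ravel()+.07,z.ravel()]@R.T+t;W=(W-c)@Q.T+c
            h=W[:,2];k=h<=.0451
            rad=cu[2]+(.03-cu[2])*h/.045
            print(nm,A,round(1e3*(np.hypot(W[k,0]-cu[0],W[k,1]-cu[1])-rad[k]).min(),1))
E
python3 cup.py
```

```text
Traceback (most recent call last):
  File "cup.py", line 19, in <module>
    r=fc(v);print(r.x,np.abs(r.fun).max())
  File "cup.py", line 10, in fc
    S=[support(hullpts(ym(im)))+.5 for _,im in V]
                       ~~^^^^
  File "cup.py", line 8, in ym
    n,l,st,ce=cv2.connectedComponentsWithStats(m);i=1+np.argmax(st[1:,4]);print(st[i]);return (l==i).astype(np.uint8)
                                                      ~~~~~~~~~^^^^^^^^^^
ValueError: attempt to get argmax of an empty sequence
```

```bash
python3 - <<'E'
import cv2
for f,x,y in(("scene0",190,204),("scene0",198,207),("side0",200,190),("side0",195,200)):
    print(cv2.cvtColor(cv2.imread(f"pics/{f}.png"),cv2.COLOR_BGR2HSV)[y,x])
E
sed -i 's/>20)&(h\[...,0\]<33)&(h\[...,1\]>150)&(h\[...,2\]>80/>17)\&(h[...,0]<33)\&(h[...,1]>120)\&(h[...,2]>60/' cup.py; python3 cup.py
```

```text
[ 24 146 227]
[ 23 145 221]
[ 25 193 229]
[ 25 196 209]
[181 187  27  28 604]
[ 0.41266243 -0.12988995  0.0252235 ] 0.6638758731639882
[185 178  31  32 663]
[ 0.41623292 -0.11819546  0.03019872] 4.072679417399229
[181 187  27  28 604]
[185 178  31  32 663]
[ 0.41332315 -0.12840554  0.0260344 ] 3.7820401113013986
[181 187  27  28 598]
[ 0.41236606 -0.13000707  0.0248565 ] 0.7865245044888809
[181 187  27  28 604]
[185 178  31  32 663]
[181 187  27  28 604]
[185 178  31  32 663]
both 0 37.1
both 22 25.8
both 30 22.1
both 34 20.3
both 36 19.3
both 38 18.3
both 40 17.5
scene 0 35.8
scene 22 24.6
scene 30 20.8
scene 34 19.1
scene 36 18.1
scene 38 17.2
scene 40 16.3
side 0 51.3
side 22 40.5
side 30 37.0
side 34 35.3
side 36 34.4
side 38 33.6
side 40 32.8
```

The scene fit is good (under 1 px) and leaves about 17 mm to the cup at 38°. Carrying on.

```bash
python3 tip.py 26 30 34 38
```

```text
26.0 -2.1 [ 1.  -1.5  1.8] [0.07 0.12 0.01] 11.1 10.93
30.0 -2.04 [ 0.6 -1.3  1.4] [ 0.05  0.15 -0.01] 11.0 11.62
34.0 -2.05 [ 1.3 -0.3  1.4] [ 0.02  0.07 -0.02] 10.9 12.32
38.0 -2.08 [ 1.2 -0.6  1. ] [ 0.    0.01 -0.  ] 11.0 13.03
```

View pics/tip_scene38.png

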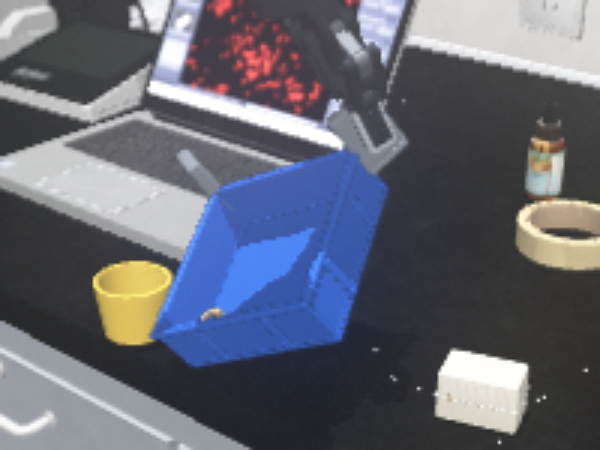

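View pics/tip_side38.png

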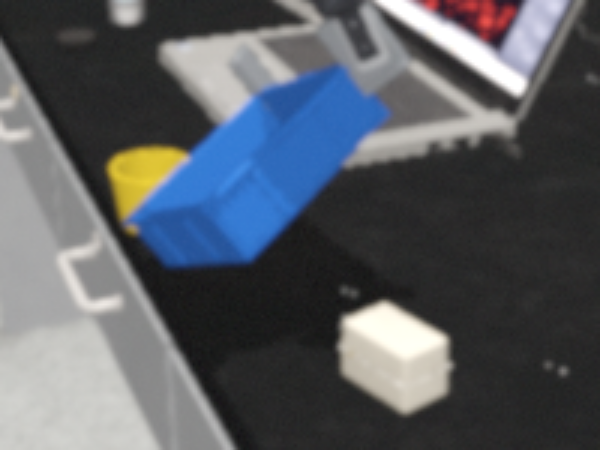

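View pics/tip_wrist38.png

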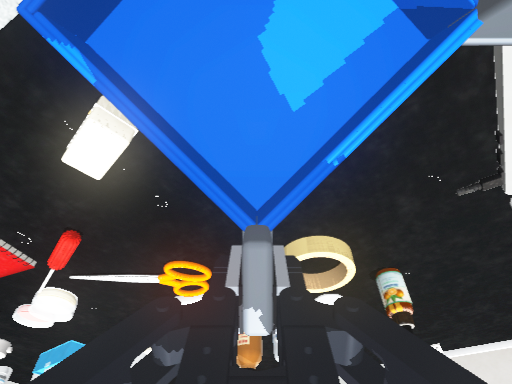

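```bash
python3 - <<'E'
from h import *
p=np.load("p.npy");env.wait(.5)
V=[(n,get(n)) for n in("scene","side")]
S=[support(hullpts(tomask(im,n,None)))+.5 for n,im in V]
R,t,d,n,_=frames(p,1);c=R@[-.07,.07,0]+t
Rm=tilt(np.radians(38),n,d)@R
for idx in ([0],[1],[0,1]):
    def f(q):
        Rq=Rn.from_rotvec(q[3:]).as_matrix()@Rm;X=(box-[-.07,.07,0])@Rq.T+c+q[:3]
        return np.concatenate([support(proj(X,V[i][0],V[i][1]))-S[i] for i in idx])
    r=least_squares(f,np.zeros(6),loss="soft_l1",x_scale=[.01]*3+[.1]*3)
    Rq=Rn.from_rotvec(r.x[3:]).as_matrix()@Rm
    print(idx,"tilt",np.degrees(np.arccos(Rq[2,2])),"dcorner mm",r.x[:3]*1e3,np.abs(r.fun).max(), "corner z mm",[round(1e3*((Rq@(np.array(b)-[-.07,.07,0]))+c+r.x[:3])[2],1) for b in ([-.07,-.07,0],[.07,.07,0])])
nm,im=V[0];o=cv2.resize(im["color"],None,fx=8,fy=8,interpolation=cv2.INTER_CUBIC)
th=np.linspace(0,2*np.pi,40)
for x,y,col in((-56,56,(0,255,0)),(-36,56,(255,255,0)),(-56,36,(255,0,255)),(-16,56,(0,0,255))):
    B=np.c_[x+10*np.cos(th),y+10*np.sin(th),0*th+13]*1e-3
    u=proj((B-[-.07,.07,0])@Rm.T+c,nm,im)*8+4;cv2.polylines(o,[u.astype(np.int32)],True,col,1)
cc=(proj(c,nm,im)[0]*8).astype(int);cv2.imwrite("pics/bush38.png",o[cc[1]-360:cc[1]+80,cc[0]-150:cc[0]+450])
for l in("scene","side"): print([(round(x["score"],2),np.round(x["location"],3)) for x in imaging.recognise(l,"bush0")])
print("inner corner",Rm@np.array([.004,-.004,.004])+c, env.read_force(),env.read_clock())
E
```

```text
[0] tilt 38.329481471288666 dcorner mm [ 4.93297464  5.66344381 -7.52782361] 1.1182854367904724 corner z mm [np.float64(52.7), np.float64(55.0)]
[1] tilt 39.192720474546526 dcorner mm [  9.82631779  17.99837283 -15.71701818] 2.6957281532789352 corner z mm [np.float64(46.8), np.float64(46.9)]
[0, 1] tilt 39.865789966722396 dcorner mm [ 6.98351627  5.76040042 -8.97229756] 3.399597194594378 corner z mm [np.float64(52.4), np.float64(56.5)]
[]
[]
inner corner [ 0.40438292 -0.20193216  0.00663475] [ 1.01881369 -0.20909856  0.61584725] 13.875
```

View pics/bush38.png

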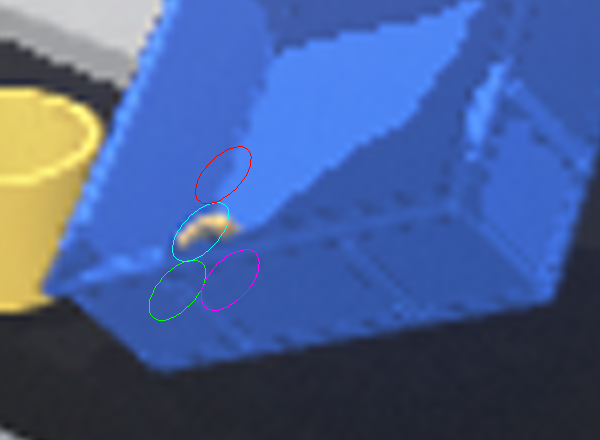

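The visible bush lies where the model puts one nested next to the corner along the left wall (cyan ring). The other two are hidden behind the near wall. I'll check that the corner bears on the bench by lowering slightly and watching the force.

```bash
python3 - <<'E'
from h import *
import json
X=env.read_tcp_pos()
def rd():
    F=[];M=[]
    for _ in range(8): F.append(env.read_force());M.append(env.read_moment());env.wait(.04)
    return np.round(np.mean(F,0),2),np.round(np.std(F,0),2),np.round(np.mean(M,0),3)
print(rd())
env.servo_line(X-[0,0,.0010],velocity=.01);env.wait(.15);print(rd(),env.read_clock())
E
python3 tip.py 38 40
```

```text
(array([ 1.34, -0.42,  0.6 ]), array([0.36, 0.41, 0.45]), array([0.005, 0.016, 0.003]))
(array([ 2.  , -1.11,  3.9 ]), array([0.38, 0.27, 0.6 ]), array([-0.014, -0.062, -0.021])) 14.9417
38.0 -2.18 [ 3.1 -2.   2.8] [-0.15 -0.24 -0.  ] 11.7 15.29
40.0 -1.92 [ 1.4 -1.7  1.6] [-0.08 -0.2  -0.02] 11.2 15.77
```

```bash
python3 - <<'E'
from h import *
env.wait(1.0)
a=get("scene");b=get("side")
cv2.imwrite("pics/fin.png",np.hstack([cv2.resize(im["color"][y:y+100,x:x+130],None,fx=3,fy=3,interpolation=cv2.INTER_CUBIC) for im,x,y in((a,170,140),(b,170,140))]))
p=np.load("p.npy");R,t,d,n,_=frames(p,1);c=R@[-.07,.07,0]+t;Rm=tilt(np.radians(40),n,d)@R
S=support(hullpts(tomask(a,"scene",None)))+.5
# corner held at z=0 within a scale-free 5-dof fit
def f(q):
    Rq=Rn.from_rotvec(q[2:]).as_matrix()@Rm
    return support(proj((box-[-.07,.07,0])@Rq.T+c+np.r_[q[:2],0],"scene",a))-S
r=least_squares(f,np.zeros(5),loss="soft_l1",x_scale=[.01]*2+[.1]*3)
Rq=Rn.from_rotvec(r.x[2:]).as_matrix()@Rm
print(np.degrees(np.arccos(Rq[2,2])),r.x[:2],np.abs(r.fun).max())
Rt=q2R(env.read_tool_rot());print("tool rot",np.degrees(np.arccos((np.trace(Rt@np.load('g0.npz')['R'].T)-1)/2)))
from cup import fc
print(fc([("scene",a)]).x,env.read_force(),env.read_joint_vel().round(3),env.read_clock())
E
```

```text
36.79000551794607 [-0.00576641 -0.00017556] 1.4178849943919332
tool rot 39.97849574481116
[181 187  26  28 534]
[ 0.41104381 -0.12984969  0.02250621] [ 0.78536745 -0.5508606   0.40032998] [ 0.002  0.001 -0.002 -0.005 -0.001  0.003] 17.0167
```

View pics/fin.png

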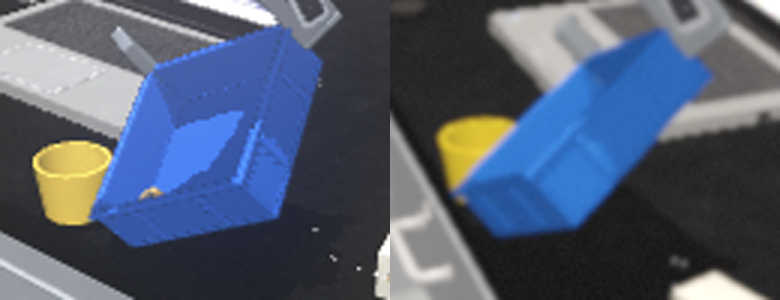

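The tote is held at about 37–40° with the corner bearing on the bench, and the cup and adapter are in place. Handing in.

```bash
python3 - <<'E'
from station import env
print(env.close_job(),env.read_clock())
E
```

```text
the job is handed in; nothing more can be done
the job is handed in; nothing more can be done
```

I gripped the tote by its right ear and tipped it in steps onto the near left corner, the one by the cup. I handed the job in at about 17 s, still gripping and holding the tilt.

**Tilt:** the tool turned 40.0° after the grip. Fits to the camera pictures gave 36.8° at the end and 38–40° one step earlier, so they disagree by a few degrees, but all are within 30–45°.

**Corner on the bench:** at 38°, lowering the tool 1 mm raised the force by 3.3 N, so the corner was bearing on the bench. Wrist forces stayed below about 4 N, and the joints were at rest before hand-in.

**Cup and adapter:** the cup measured within about 2 mm of its starting place, partly hidden by the tote. Estimated clearance to the tote was about 16 mm. The adapter looked unmoved in the pictures.

**Bushes:** I could see only one, lying where the model puts a bush nested next to the corner. The other two are hidden behind the near wall, and the bush detector found none at 38°. I take them to be in the corner because they slid that way and the slope is well past 30°, but I did not see them there.

**Position fits:** the side camera disagreed with the scene camera by 4–5 mm on the tote and about 12 mm on the cup. I relied on the scene and wrist views, which fitted better.

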